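# Unclamp the drilled hub and line the set up by size on the rail

### The job

The last of the four aluminium flanged hubs has just been drilled and is still held in the drilling fixture: throw the toggle clamp's handle right over to release it, and leave the clamp open for the next part. Then stand all four hubs upright on the rail in order of size, one centred on each black rubber disc, with the largest next to the raised steel end stop and the smallest at the far end.

Things in the scene. Friction and masses are not known exactly. Their poses are not given: they have to be found in the camera images.
- hub_44: smallest of four flanged hubs, turned aluminium: round flange 44 mm across and 8 mm thick at the foot, round barrel 26 mm across above it, 46 mm high, small bore in the top; stands loose on the bench. Origin: centre of its underside, z up its axis
- hub_54: second smallest of four flanged hubs, turned aluminium: round flange 54 mm across and 8 mm thick at the foot, round barrel 32 mm across above it, 54 mm high, small bore in the top; starts in the drilling fixture on a 12 mm plate, held down by the clamp's pad on its top, three 6 mm high dowels round its flange; clamp open, it lifts straight up. Origin: centre of its underside, z up its axis
- hub_64: second largest of four flanged hubs, turned aluminium: round flange 64 mm across and 8 mm thick at the foot, round barrel 38 mm across above it, 62 mm high, small bore in the top; stands loose on the bench. Origin: centre of its underside, z up its axis
- hub_74: largest of four flanged hubs, turned aluminium: round flange 74 mm across and 8 mm thick at the foot, round barrel 46 mm across above it, 70 mm high, small bore in the top; stands loose on the bench. Origin: centre of its underside, z up its axis
- place_1: set-down place 1: black rubber disc 72 mm across, flush in the top of the grey rail; the four lie in a row 86 mm apart, numbered along it. The rail is a channel 430 mm long, 104 mm wide, 20 mm high. Origin: centre of the disc on the rail's top face; x across the rail, y along it from place 1 to place 4, z up
- place_2: set-down place 2: black rubber disc 72 mm across, flush in the top of the grey rail; the four lie in a row 86 mm apart, numbered along it. The rail is a channel 430 mm long, 104 mm wide, 20 mm high. Origin: centre of the disc on the rail's top face; x across the rail, y along it from place 1 to place 4, z up
- place_3: set-down place 3: black rubber disc 72 mm across, flush in the top of the grey rail; the four lie in a row 86 mm apart, numbered along it. The rail is a channel 430 mm long, 104 mm wide, 20 mm high. Origin: centre of the disc on the rail's top face; x across the rail, y along it from place 1 to place 4, z up
- place_4: set-down place 4: black rubber disc 72 mm across, flush in the top of the grey rail; the four lie in a row 86 mm apart, numbered along it. The rail is a channel 430 mm long, 104 mm wide, 20 mm high. Origin: centre of the disc on the rail's top face; x across the rail, y along it from place 1 to place 4, z up
- stop: the end stop: dark steel block 94 x 22 mm, 36 mm high, with two screws, bolted across one end of the rail, 64 mm beyond the centre of the next disc (place 1 or place 4, it changes from start to start); the other end has only a flat grey strap 4 mm high. Origin: centre of its underside, on the rail's top face
- clamp_handle: toggle clamp's upright black grip, 20 mm wide, 26 to 122 mm from its pivot (the origin, 51 mm above the bench, 138 mm from hub_54). z up the handle, x level, away from hub_54: throw it that way; y the pin. About 7 N at 60 mm takes it over centre (0.12 rad); past 1 rad it drops to its stop at 1.5. The arm (pivot 50 mm nearer the hub, 85 mm above the bench, 88 mm long) swings upright with it
There are look-alikes about, which are no part of the job. Leave any red look-alike of the hub_44 alone. Leave any brown look-alike of the hub_74 alone.

How it is judged:
By the outcome, as a careful person would: the job done as asked, in the order asked, and still so for the second after the job is handed in, with the robot touching nothing.
It also fails if it takes over 104 s, if anything falls off the work surface, if the arm or the gripper's body presses on something with over 40 N, if the wrist force passes 120 N, or if a joint passes its speed limit or range.

### The arm

A 6-joint arm with a two-finger parallel gripper is mounted at the origin on the work surface. World frame = base frame: x ahead of the robot, y to its left, z up, the work surface at z = 0. Lengths are in mm, angles in rad, forces in N, time in s.
With the tool pointing down it reaches from about 375 to 925 mm from the base axis. Payload 5.7 kg.
Tool frame: the origin (TCP) lies between the finger pads; the fingertips stand 14 mm ahead of it and the grasp point (between the pads) lies 5 mm behind it; x points along the fingers, y is the direction in which the jaws open and shut, and the axes are right-handed (so a half turn about x gives the same grasp; the last joint's range is limited). The gripper opens to 85 mm and grips with 20 to 120 N. Pads are 22 mm wide; open, the fingers measure 114 mm over their backs; the gripper's body (76 mm by 85 mm) begins 54 mm behind the grasp point. The pads swing forward as they close: fully open they stand 13 mm farther back than shut.
Start: joints at [-0.115, 0.359, 1.51, -0, 1.272, -0.115], TCP at [599.971, -0.004, 245.267] pointing down, gripper open.
Joint ranges: [-2.97, 2.97], [-1.01, 2.36], [0.21, 2.38], [-0.96, 4.11], [0.2, 2.71], [-2.98, 2.98]. Speed limits (rad/s): [2.39, 2.39, 3.14, 3.14, 3.14, 3.14].

### API

Orientations are given as a rotation vector (axis times angle).
In Python, from station import robot gives the robot as it stands.
- The arm moves only by the tool step_arm, never from a script. Its argument "moves" is a list of rows, each a list of 2 entries, a list of its own where there are three numbers: the shift along the tool's x, y, z in mm, then the turn about the tool's x in rad. A call has 1 to 10 rows; each row is the pose to reach, as a shift and turn from the pose commanded when the call began, along the tool's axes at that moment; what a row does not reach only later rows make up. A row lasts 1/8 s, in which the tool goes at most 62.5 mm and 10.7 degrees, less where a joint would pass 70% of its speed; a pose out of reach is approached as far as the arm can. A call with a gripper value outside its range is refused whole. "hand" is the closure, from 0 (fully open) to 1 (shut), set as the call begins (left out, the last holds). The fingers move at their own pace and stop on an object; "grip_force" is the grip in N (left out, the last holds). Time passes only in rows, so rows that repeat a pose let the fingers close. It gives the time, the measured TCP pose, the force and the opening at its end, in the units of the state.
- robot.sense(): the state, without advancing time (a new reading comes with each control period).
- robot.camera(name): name is "scene" or "side" or "wrist"; returns a dict with "frame" (480x640x3 uint8, red, green, blue), "range_z" (480x640 float32, mm along the optical axis (not along the pixel's ray), 0 where there is no reading), "vfov" (degrees; the focal length in pixels is half the picture's height over the tangent of half this angle, whatever the lens; pixels are square), "cx", "cy" (the principal point, pixels), "k1" (the pictures are not rectified: a ray, as slopes to the right and down, at radius r is drawn at 1 + k1 r^2 times it, then the intrinsics apply), "world_to_cam" (4x4, takes a point from world to camera coordinates); the wrist camera has in their place "T_tool_cam" (4x4, takes a point from camera to tool coordinates, whose origin is the TCP and whose axes are the tool frame's). Camera axes: x right, y up, looking along -z (the intrinsics and any distortion apply to the point x, -y, -z); pixel columns grow to the right and rows downward; lengths in mm; the calibration is good to about 2 mm. A picture is of the moment at which its call begins: read the wrist's pose just before it.
- robot.hand_in(): hands the job in, once; it reports no verdict.
The state is a dict: "time_s": time; "joint_positions": joint angles; "joint_velocities": joint speeds; "joint_torque": joint torques, N m; "tcp_pos": TCP position; "eef_rot": TCP orientation; "wrist_force": force on the tool from outside, world axes, zero at the start; "wrist_torque": the same for the moment, N m; "gripper_width": finger opening in mm.
Only numpy, scipy, OpenCV 4.12 (cv2) and the standard library are available. Lean on these libraries where they do the work, as an engineer would, in place of code of your own. Each camera call takes 0.05 s, during which the arm holds its last target.

## Working session

There is one attempt and no reset: what is moved stays moved. The work goes in short steps, Python scripts to look and compute and a tool call to move; the robot and the scene stay as the last step left them, time stands still between calls to the robot, and variables do not carry over. Pictures are saved under pics/ and viewed, and the job is handed in when it is done.

Besides the shell and the picture viewer there is one more tool, called after "Emit:" as name(argument=value, ...) on one line, values as JSON. step_arm: Moves the arm, as the interface text tells. Its arguments: {"type":"object","properties":{"moves":{"type":"array"},"hand":{"type":"number"},"grip_force":{"type":"number"}},"required":["moves"]}

```bash
ls; mkdir -p pics
cat > h.py <<'E'
import numpy as np, cv2
from scipy.spatial.transform import Rotation as R
from station import robot
def K(c):
    f=240/np.tan(np.radians(c["vfov"])/2); return f
def rays(c,u,v):
    f=K(c); u=np.atleast_1d(u).astype(float); v=np.atleast_1d(v).astype(float)
    M=np.array([[f,0,c["cx"]],[0,f,c["cy"]],[0,0,1.]])
    p=cv2.undistortPoints(np.stack([u,v],-1).reshape(-1,1,2),M,np.array([c["k1"],0,0,0,0.])).reshape(-1,2)
    return np.stack([p[:,0],-p[:,1],-np.ones(len(p))],-1)
def cam2world(c,s=None):
    if "world_to_cam" in c: return np.linalg.inv(np.array(c["world_to_cam"]))
    T=np.eye(4); T[:3,:3]=R.from_rotvec(s["eef_rot"]).as_matrix(); T[:3,3]=s["tcp_pos"]
    return T@np.array(c["T_tool_cam"])
def onplane(c,u,v,z,s=None):
    T=cam2world(c,s); d=rays(c,u,v)@T[:3,:3].T; o=T[:3,3]
    return o+d*((z-o[2])/d[:,2])[:,None]
def cloud(c,s=None):
    T=cam2world(c,s); vv,uu=np.mgrid[0:480,0:640]
    d=rays(c,uu.ravel(),vv.ravel())*c["range_z"].reshape(-1,1)
    return (d@T[:3,:3].T+T[:3,3]).reshape(480,640,3)
def save(c,n): cv2.imwrite("pics/"+n,c["frame"][:,:,::-1])
def load(n): 
    d=np.load(n,allow_pickle=True).item(); return d
E
python3 - <<'E'
from h import *
s=robot.sense(); print(s)
for n in ["scene","side","wrist"]:
    c=robot.camera(n); save(c,n+"0.png"); np.save(n+"0.npy",dict(c=c,s=s),allow_pickle=True)
    print(n,{k:v for k,v in c.items() if k not in("frame","range_z")})
E
```

```text
pics
{'time_s': 0.0, 'joint_positions': array([-1.15093974e-01,  3.59459681e-01,  1.51146198e+00, -1.48617600e-05,
        1.27247275e+00, -1.15132359e-01]), 'joint_velocities': array([ 0.00100675, -0.00041211,  0.00128962, -0.00038215, -0.00139117,
        0.00055283]), 'joint_torque': array([ 1.96551155e-03, -5.27614331e+01, -2.78626120e+01, -6.37880498e-05,
        1.32890840e-02, -2.81424428e-05]), 'tcp_pos': array([5.99339422e+02, 6.71850291e-02, 2.44469288e+02]), 'eef_rot': array([ 1.20846256,  1.21068098, -1.21039603]), 'wrist_force': array([-0.24669943,  0.07402057, -0.15862871]), 'wrist_torque': array([-0.00899716,  0.0294924 , -0.00012631]), 'gripper_width': 85.33919958810945}
scene {'vfov': 44.33354724416143, 'cx': 316.4033983736444, 'cy': 246.70207483036776, 'k1': -0.13714390439211138, 'world_to_cam': array([[ 3.18531198e-01,  9.47834240e-01,  1.21708472e-02,
        -1.18937741e+02],
       [-7.12350725e-01,  2.30883825e-01,  6.62758707e-01,
         3.09919956e+02],
       [ 6.25375343e-01, -2.19779237e-01,  7.48734110e-01,
        -1.66493968e+03],
       [ 0.00000000e
[... 307 characters left out ...]
.64213906e-01,  6.93904451e-01,
        -2.12536712e+02],
       [-4.16087390e-01, -5.55485312e-01,  7.19935659e-01,
        -9.72175228e+02],
       [ 0.00000000e+00,  0.00000000e+00,  0.00000000e+00,
         1.00000000e+00]])}
wrist {'vfov': 63.297327269095064, 'cx': 314.84803936772556, 'cy': 237.24362478640282, 'k1': -0.05524114616917862, 'T_tool_cam': array([[-4.63349959e-04,  2.85203601e-01, -9.58466844e-01,
        -1.29496560e+02],
       [ 9.99999833e-01, -1.97618952e-04, -5.42232130e-04,
        -1.14003945e+00],
       [-3.44057769e-04, -9.58466936e-01, -2.85203462e-01,
        -7.23998882e+01],
       [ 0.00000000e+00,  0.00000000e+00,  0.00000000e+00,
         1.00000000e+00]])}
```

View pics/scene0.png

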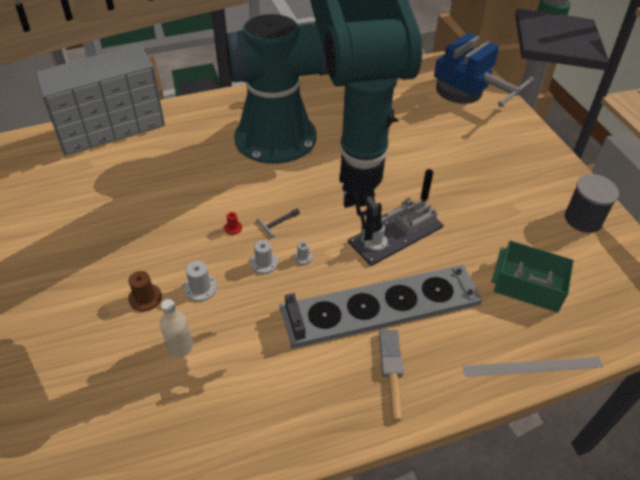

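View pics/side0.png

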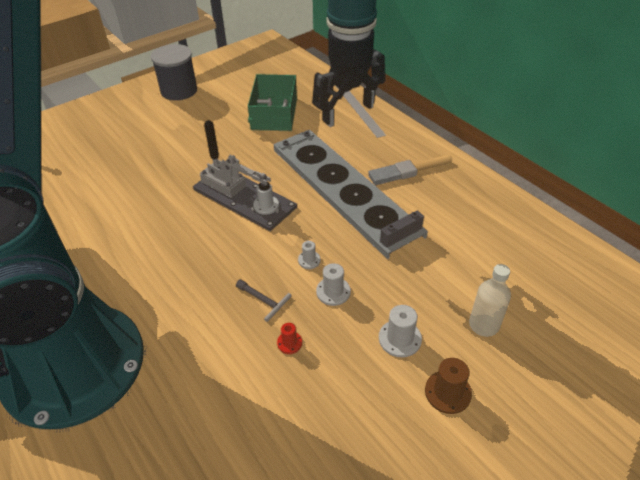

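View pics/wrist0.png

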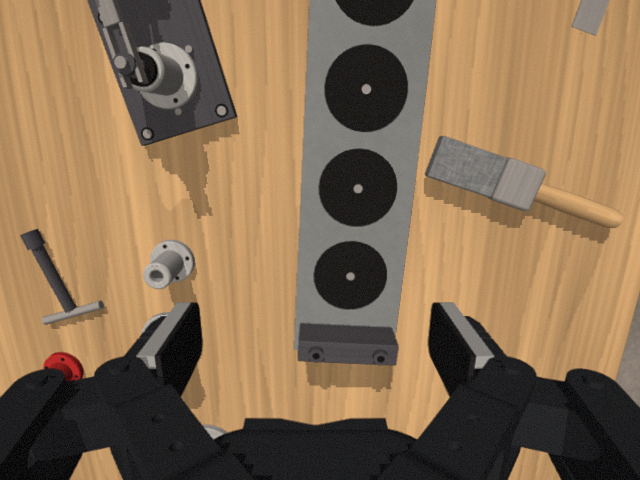

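The scene picture shows:
- **Hubs:** three aluminium hubs at about (303,252), (263,257) and (200,280), and a fourth clamped at (375,237).
- **Look-alikes:** red at (232,222) and brown at (144,290).
- **Rail:** discs at (324,314), (363,306), (401,297) and (437,289), with the stop at the left end, (294,313).

Next I measure all of these.

```bash
cat > m1.py <<'E'
from h import *
for n in ["scene","side","wrist"]:
    d=load(n+"0.npy"); c,s=d["c"],d["s"]; P=cloud(c,s); rz=c["range_z"]
    print(n, "valid",(rz>0).mean())
    pix={"scene":dict(h44=(303,245),h64=(263,244),h74=(198,266),h54=(376,228)),
         "side":dict(h44=(309,244),h64=(333,269),h74=(403,313),h54=(265,186)),"wrist":dict(h44=(156,275))}[n]
    H=dict(h44=46,h64=62,h74=70,h54=66); D=dict(h44=26,h64=38,h74=46,h54=32)
    for k,(u,v) in pix.items():
        w=30; Z=P[v-w:v+w,u-w:u+w].reshape(-1,3)
        Z=Z[(rz[v-w:v+w,u-w:u+w].ravel()>0)]
        a=onplane(c,u,v,H[k],s)[0]
        q=Z[(abs(Z[:,2]-H[k])<4)&(np.hypot(*(Z[:,:2]-a[:2]).T)<45)]
        print(k,"plane",a.round(0),"n",len(q), q.mean(0).round(1) if len(q) else "", np.ptp(q,axis=0).round(0) if len(q) else "", (np.percentile(q,[2,98],axis=0)).round(0).tolist() if len(q) else '')
    hsv=cv2.cvtColor(c["frame"],cv2.COLOR_RGB2HSV)
    m=((hsv[:,:,2]<60)).astype(np.uint8)
    cs,_=cv2.findContours(m,cv2.RETR_EXTERNAL,cv2.CHAIN_APPROX_NONE)
    for k in cs:
        if cv2.contourArea(k)>300 and len(k)>20:
            pw=onplane(c,k[:,0,0],k[:,0,1],20,s)[:,:2].astype(np.float32)
            (x,y),(a,b),_=cv2.fitEllipse(pw)
            if 60<a<85 and 60<b<85: print(" disc",np.round([x,y,a,b],1),k[:,0].mean(0).round())
E
python3 m1.py
```

```text
scene valid 0.9959928385416666
h44 plane [453. -59.  46.] n 74 [455.1 -60.5  46.7] [29. 25.  8.] [[442.0, -73.0, 42.0], [469.0, -49.0, 50.0]]
h64 plane [ 436. -148.   62.] n 149 [ 444.4 -151.4   63. ] [41. 38.  8.] [[425.0, -169.0, 58.0], [460.0, -134.0, 66.0]]
h74 plane [ 462. -299.   70.] n 243 [ 470.7 -305.    71. ] [48. 44.  8.] [[448.0, -325.0, 66.0], [491.0, -285.0, 74.0]]
h54 plane [472. 110.  66.] n 28 [481.3 117.   66.2] [20. 29.  7.] [[469.0, 101.0, 63.0], [487.0, 129.0, 70.0]]
 disc [631.4 -69.6  66.2  67.2] [324. 315.]
 disc [636.1  16.2  66.3  66.8] [363. 306.]
 disc [640.9 102.5  66.4  67.2] [401. 298.]
 disc [645.8 188.5  65.3  66.7] [437. 289.]
side valid 0.9959147135416667
h44 plane [457. -62.  46.] n 97 [454.2 -64.8  45.3] [25. 27.  6.] [[443.0, -77.0, 43.0], [466.0, -51.0, 48.0]]
h64 plane [ 445. -151.   62.] n 265 [ 442.  -155.7   61.5] [37. 40.  8.] [[425.0, -172.0, 58.0], [460.0, -138.0, 65.0]]
h74 plane [ 472. -303.   70.] n 488 [ 467.8 -308.2   69.7] [46. 47.  7.] [[447.0, -329.0, 66.0], [489.0, -287.0, 73.0]]
h54 plane [474. 111.  66.] n 80 [467.3 103.8  66.2] [31. 31.  8.] [[455.0, 93.0, 63.0], [485.0, 121.0, 70.0]]
 disc [639.1  13.9  63.3  65.3] [356. 194.]
 disc [643.9 100.4  62.5  64.9] [333. 173.]
 disc [648.4 186.   61.9  65.6] [311. 154.]
wrist valid 0.9960221354166666
h44 plane [453. -61.  46.] n 539 [454.1 -61.   46.2] [27. 26.  6.] [[442.0, -73.0, 43.0], [466.0, -50.0, 48.0]]
 disc [632.4 -72.   70.2  70.3] [350. 275.]
 disc [637.1  14.2  70.3  70.4] [358. 187.]
 disc [641.7 100.3  70.4  70.5] [366.  88.]
```

```bash
cat > m2.py <<'E'
from h import *
for n in ["scene","side"]:
    d=load(n+"0.npy"); c,s=d["c"],d["s"]; P=cloud(c,s); rz=c["range_z"]
    hsv=cv2.cvtColor(c["frame"],cv2.COLOR_RGB2HSV)
    box=(P[...,0]>300)&(P[...,0]<520)&(P[...,1]>60)&(P[...,1]<330)&(P[...,2]>20)&(P[...,2]<200)&(rz>0)
    mk=np.zeros((480,640),bool)
    if n=="scene": mk[160:265,340:450]=1
    else: mk[110:235,185:305]=1
    box&=mk
    q=P[box]; v=hsv[...,2][box]
    for lo in range(20,190,15):
        b=q[(q[:,2]>=lo)&(q[:,2]<lo+15)]
        if len(b): print(n,lo,len(b),b.mean(0).round(0),np.percentile(b[:,:2],[3,97],axis=0).round(0).tolist())
    hd=q[(q[:,2]>105)&(q[:,2]<178)]; hd=hd[(np.abs(hd-np.median(hd,0))<40).all(1)]
    print(n,"handle",len(hd),np.median(hd,0))
    cr=c["frame"][160:265,340:450] if n=="scene" else c["frame"][110:235,185:305]
    cv2.imwrite(f"pics/cl_{n}.png",cv2.resize(cr,None,fx=5,fy=4.7,interpolation=cv2.INTER_CUBIC)[:,:,::-1])
E
python3 m2.py
```

```text
scene 20 341 [469. 168.  26.] [[431.0, 91.0], [496.0, 276.0]]
scene 35 410 [454. 212.  42.] [[427.0, 105.0], [485.0, 276.0]]
scene 50 178 [455. 196.  58.] [[426.0, 104.0], [486.0, 261.0]]
scene 65 133 [454. 201.  71.] [[429.0, 111.0], [486.0, 254.0]]
scene 80 233 [456. 176.  90.] [[434.0, 126.0], [473.0, 244.0]]
scene 95 138 [450. 200. 100.] [[431.0, 132.0], [472.0, 250.0]]
scene 110 39 [441. 237. 117.] [[434.0, 203.0], [448.0, 251.0]]
scene 125 49 [440. 242. 132.] [[431.0, 235.0], [446.0, 253.0]]
scene 140 41 [440. 242. 147.] [[432.0, 235.0], [446.0, 252.0]]
scene 155 50 [439. 242. 162.] [[430.0, 235.0], [445.0, 253.0]]
scene 170 33 [436. 244. 173.] [[429.0, 236.0], [444.0, 251.0]]
scene handle 225 [439.74734433 240.64605723 144.77830921]
side 20 396 [440. 172.  27.] [[402.0, 90.0], [483.0, 263.0]]
side 35 476 [437. 196.  41.] [[406.0, 96.0], [474.0, 265.0]]
side 50 297 [444. 182.  58.] [[418.0, 94.0], [480.0, 251.0]]
side 65 196 [451. 159.  71.] [[429.0, 96.0], [481.0, 244.0]]
side 80 423 [453. 162.  88.] [[426.0, 99.0], [479.0, 239.0]]
side 95 146 [444. 193. 101.] [[423.0, 104.0], [473.0, 243.0]]
side 110 56 [429. 237. 118.] [[422.0, 233.0], [440.0, 244.0]]
side 125 55 [430. 238. 132.] [[422.0, 233.0], [440.0, 245.0]]
side 140 61 [430. 237. 147.] [[422.0, 232.0], [440.0, 245.0]]
side 155 71 [430. 238. 163.] [[422.0, 232.0], [440.0, 246.0]]
side 170 18 [431. 242. 171.] [[425.0, 235.0], [437.0, 248.0]]
side handle 281 [429.5174495  237.12969016 141.87914933]
```

```bash
python3 -c "
import cv2,numpy as np
a=cv2.imread('pics/cl_scene.png');b=cv2.imread('pics/cl_side.png')
a=cv2.resize(a,(400,400));b=cv2.resize(b,(400,400));cv2.imwrite('pics/cl.png',np.hstack([a,b]))"
```

```text
(no output)
```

View pics/cl.png

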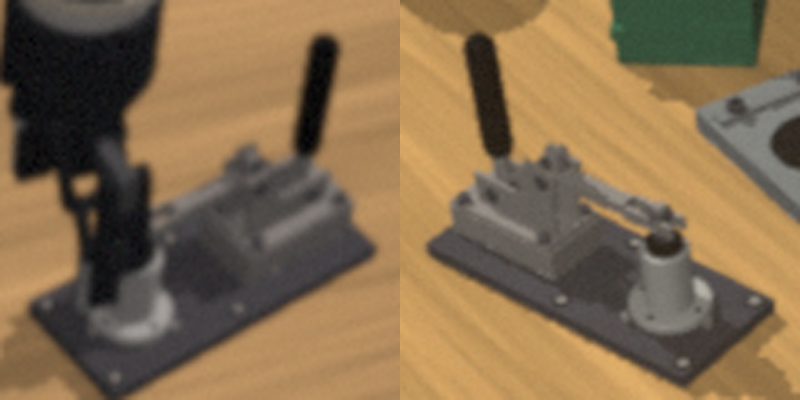

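The crops show the clamp closed: black handle upright at about (435,241), pad on the hub at about (472,108). The distance between them is 138 mm, as specified.

What could be mistaken for what, in scene pixels:
- **hub_44:** grey at (303,252). The red one at (232,222) is the decoy.
- **hub_74:** grey at (200,280). The brown one at (144,290) is the decoy.
- **hub_64:** (263,257).
- **hub_54:** in the fixture at (375,237).

The barrel widths I measured (26, 38 and 46 mm) match. I'll check the choice in a crop first, then move.

```bash
python3 -c "
import cv2
a=cv2.imread('pics/scene0.png')[200:320,120:330]
cv2.imwrite('pics/crop.png',cv2.resize(a,None,fx=3.5,fy=3.5,interpolation=cv2.INTER_CUBIC))"
```

```text
(no output)
```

View pics/crop.png

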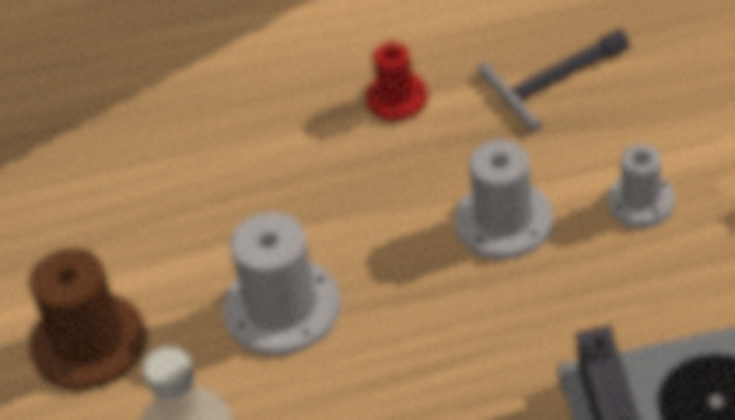

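Emit:
step_arm(moves=[[[0,-153,-198],-0.27],[[0,-153,-198],-0.27],[[0,-153,-198],-0.27],[[0,-153,-198],-0.27],[[0,-153,-198],-0.27],[[0,-153,-198],-0.27],[[0,-153,-198],-0.27]], hand=1, grip_force=60)

```text
time_s: 1.02
tcp_pos: [448.0, 197.2, 245.3]
eef_rot: [1.009, 1.324, -1.009]
wrist_force: [-0.2, -0.6, 0.3]
gripper_width: 0.1
```

The crop confirms three grey hubs, with the red and brown look-alikes kept apart. Now I check the fist and handle before lowering.

Run:
```python
from h import *
s=robot.sense(); print(R.from_rotvec(s["eef_rot"]).as_matrix().round(3).tolist())
for n in ["side","wrist"]:
    c=robot.camera(n); save(c,n+"1.png"); np.save(n+"1.npy",dict(c=c,s=s),allow_pickle=True)
    P=cloud(c,s)
    b=(P[...,0]>395)&(P[...,0]<475)&(P[...,1]>200)&(P[...,1]<280)&(P[...,2]>112)&(P[...,2]<178)&(c["range_z"]>0)
    if n=="side": b[:, :185]=0; b[:,240:]=0
    q=P[b]; print(n,len(q), q.mean(0).round(1),np.percentile(q,[2,98],axis=0).round(0).tolist())
a=cv2.imread("pics/side1.png")[60:300,120:440]; cv2.imwrite("pics/a1.png",cv2.resize(a,(640,480)))
```

```text
[[0.0, 0.964, 0.265], [-0.0, 0.265, -0.964], [-1.0, 0.0, 0.0]]
side 251 [429.8 238.1 144.6] [[422.0, 232.0, 114.0], [440.0, 247.0, 171.0]]
wrist 1214 [431.4 246.4 167.9] [[423.0, 237.0, 127.0], [440.0, 255.0, 174.0]]
```

View pics/a1.png

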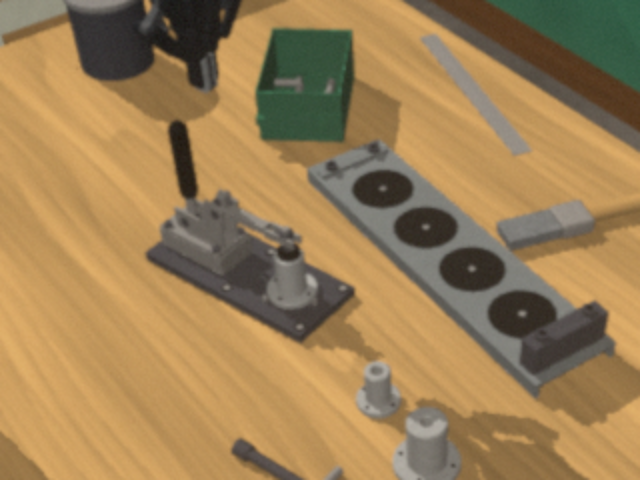

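View pics/wrist1.png

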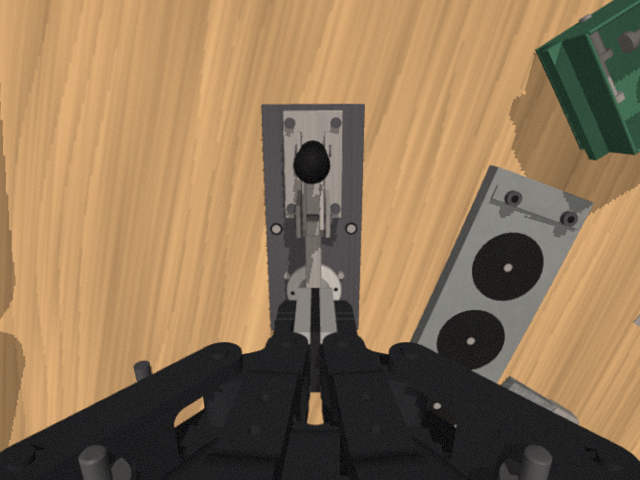

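The handle sits ahead of the fist along tool −z, 2.7 mm off line and 50 mm centre to centre. Lower the fist, then push.

Emit:
step_arm(moves=[[[50,3,0],0],[[106,3,0],0],[[106,3,-10],0],[[106,3,-20],0],[[106,3,-28],0],[[106,3,-36],0],[[106,3,-44],0],[[106,3,-52],0]])

```text
time_s: 2.12
tcp_pos: [435.8, 249.6, 139.6]
eef_rot: [1.008, 1.325, -1.008]
wrist_force: [0.3, -0.0, -0.3]
gripper_width: 0.0
```

Emit:
step_arm(moves=[[[0,0,-10],0],[[0,0,-19],0],[[2,0,-28],0],[[5,0,-38],0],[[11,0,-48],0],[[18,0,-58],0],[[26,0,-68],0],[[33,0,-76],0],[[36,0,-82],0],[[36,0,-82],0]])

```text
time_s: 3.38
tcp_pos: [413.9, 328.2, 103.0]
eef_rot: [1.007, 1.325, -1.008]
wrist_force: [0.6, -0.1, 0.8]
gripper_width: -0.3
```

Run:
```python
from h import *
s=robot.sense(); print(s["tcp_pos"],s["wrist_force"])
for n in ["side","scene"]:
    c=robot.camera(n); save(c,n+"2.png"); np.save(n+"2.npy",dict(c=c,s=s),allow_pickle=True)
a=cv2.imread("pics/side2.png")[60:260,120:360]; b=cv2.imread("pics/scene2.png")[120:320,320:560]
cv2.imwrite("pics/a2.png",np.hstack([cv2.resize(a,(400,333)),cv2.resize(b,(400,333))]))
```

```text
[413.87093972 328.24628423 103.02757284] [ 0.63943615 -0.1395368   0.78892534]
```

View pics/a2.png

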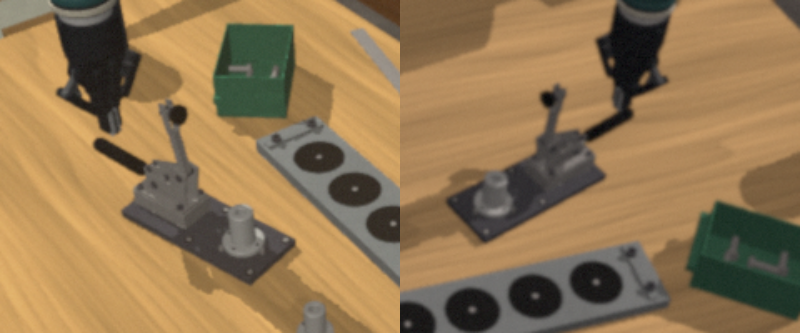

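The handle lies right over, with its black grip down at the left. The clamp arm stands upright and hub_54 is free in the fixture. Next: rise, then go over hub_54 with the camera side turned away from the raised clamp arm.

Emit:
step_arm(moves=[[[-60,0,0],0],[[-120,0,0],0],[[-180,0,0],0],[[-200,0,60],0.18],[[-200,-1,120],0.36],[[-200,-2,180],0.54],[[-200,-2,228],0.72],[[-200,-2,228],0.9],[[-200,-2,228],1.08],[[-200,-2,228],1.26]], hand=0)

```text
time_s: 4.72
tcp_pos: [472.9, 107.0, 303.5]
eef_rot: [1.896, 0.559, -1.896]
wrist_force: [0.4, -0.1, -0.5]
gripper_width: 85.5
```

Emit:
step_arm(moves=[[[0,0,0],0.18],[[0,0,0],0.36],[[0,0,0],0.54],[[0,0,0],0.72],[[0,0,0],0.9],[[0,0,0],1.08],[[0,0,0],1.26],[[0,0,0],1.31],[[0,0,0],1.31]])

```text
time_s: 5.85
tcp_pos: [472.9, 107.3, 303.5]
eef_rot: [-1.797, 0.686, 1.797]
wrist_force: [-0.0, 0.1, -0.4]
gripper_width: 85.2
```

```bash
cat > look.py <<'E'
from h import *
import sys
def top(c,s,h,D,guess=None,name="w"):
    """hub top centre: range points near height h, near guess"""
    P=cloud(c,s); g=np.array(guess if guess is not None else s["tcp_pos"][:2])
    m=(np.abs(P[...,2]-h)<5)&(np.hypot(P[...,0]-g[0],P[...,1]-g[1])<D/2+14)&(c["range_z"]>0)
    m=cv2.morphologyEx(m.astype(np.uint8),cv2.MORPH_OPEN,np.ones((3,3),np.uint8))
    cs,_=cv2.findContours(m,cv2.RETR_EXTERNAL,cv2.CHAIN_APPROX_NONE)
    if not cs: print("none"); return
    k=max(cs,key=cv2.contourArea)
    pw=onplane(c,k[:,0,0],k[:,0,1],h,s)[:,:2].astype(np.float32)
    e=cv2.fitEllipse(pw); r=cv2.minEnclosingCircle(pw)
    zz=P[...,2][m>0]
    print(name,"top ellipse",np.round(e[0],1),np.round(e[1],1),"mec",np.round(r[0],1),round(2*r[1],1),"z",zz.mean().round(1),"pix",k[:,0].mean(0).round(0))
    return np.array(e[0])
def tool(s,target):
    Rm=R.from_rotvec(s["eef_rot"]).as_matrix()
    d=Rm.T@(np.array(target)-s["tcp_pos"]); return d.round(1)
E
python3 - <<'E'
from look import *
s=robot.sense(); print(s["time_s"],s["tcp_pos"].round(1),s["joint_positions"].round(2),R.from_rotvec(s["eef_rot"]).as_matrix().round(3).tolist())
c=robot.camera("wrist"); save(c,"w3.png"); t=top(c,s,66,32)
print("tool",tool(s,[*t,43]))
for n in ["side","scene"]:
    d=load(n+"2.npy"); top(d["c"],d["s"],66,32,(472,108),n)
E
```

```text
5.85 [472.9 107.3 303.5] [ 0.08  0.14  1.67 -0.    1.34  2.38] [[0.0, -0.666, -0.746], [-0.0, -0.746, 0.666], [-1.0, -0.0, -0.0]]
w top ellipse [469.5 111.7] [30.8 32. ] mec [469.7 111.8] 32.6 z 66.5 pix [312. 206.]
tool [260.5  -1.    5.4]
side top ellipse [469.5 107.6] [29.8 32.3] mec [469.  107.4] 34.7 z 65.1 pix [264. 188.]
scene top ellipse [472.2 115. ] [27.6 33.8] mec [472.3 115.5] 35.5 z 67.0 pix [378. 227.]
```

View pics/w3.png

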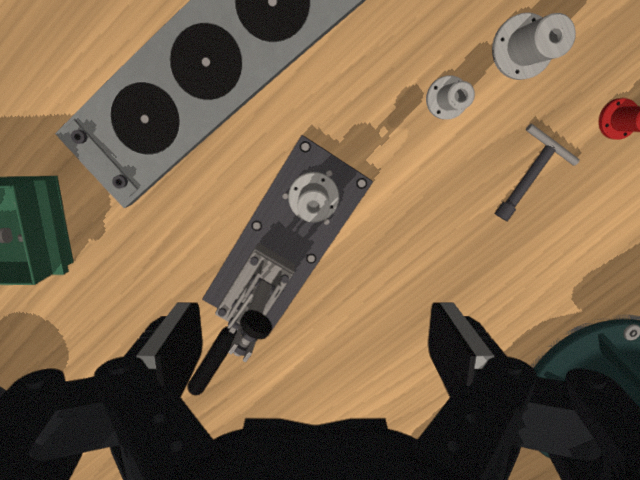

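The wrist view shows hub_54 free at pixel (312,206), with the handle down and the clamp arm upright behind it. All three cameras agree on the hub's position to within about 3 mm. To estimate the wrist camera's offset, I compare discs and hubs across the two yaws.

```bash
cat >> look.py <<'E'
def discs(c,s=None,name="",vmax=60):
    hsv=cv2.cvtColor(c["frame"],cv2.COLOR_RGB2HSV)
    m=((hsv[:,:,2]<vmax)).astype(np.uint8)
    cs,_=cv2.findContours(m,cv2.RETR_EXTERNAL,cv2.CHAIN_APPROX_NONE); out=[]
    for k in cs:
        if cv2.contourArea(k)>300 and len(k)>20 and k[:,0].min()>1 and k[:,0,0].max()<638 and k[:,0,1].max()<478:
            pw=onplane(c,k[:,0,0],k[:,0,1],20,s)[:,:2].astype(np.float32)
            (x,y),(a,b),_=cv2.fitEllipse(pw)
            if 60<a<85 and 60<b<85: print(name," disc",np.round([x,y,a,b],1),k[:,0].mean(0).round()); out.append((x,y))
    return out
E
python3 - <<'E'
from look import *
s=robot.sense(); c=robot.camera("wrist"); np.save("w3.npy",dict(c=c,s=s),allow_pickle=True)
discs(c,s,"w3"); top(c,s,46,26,(454,-61),"44"); top(c,s,62,38,(443,-153),"64")
d=load("wrist0.npy"); discs(d["c"],d["s"],"w0"); top(d["c"],d["s"],46,26,(454,-61),"44")
d=load("wrist1.npy"); discs(d["c"],d["s"],"w1")
E
```

```text
w3  disc [646.7 186.2  70.2  70.5] [145. 118.]
w3  disc [642.1 100.1  70.3  70.4] [206.  61.]
44 top ellipse [453.7 -61.2] [25.5 26.6] mec [453.7 -61.3] 27.9 z 46.4 pix [460.  95.]
64 top ellipse [ 441.9 -151.7] [37.5 39.2] mec [ 441.6 -151.4] 40.4 z 62.6 pix [553.  36.]
w0  disc [632.4 -72.   70.2  70.3] [350. 275.]
w0  disc [637.1  14.2  70.3  70.4] [358. 187.]
w0  disc [641.7 100.3  70.4  70.5] [366.  88.]
44 top ellipse [454.2 -61. ] [25.4 27.6] mec [454.5 -61. ] 29.2 z 46.1 pix [157. 275.]
w1  disc [647.3 186.   70.2  70.4] [507. 266.]
```

The wrist camera agrees with itself across yaws to about 0.5 mm, so I trust it. Target discs:

| Disc | x | y |
|---|---|---|
| D1 (by the stop) | 632.4 | −72 |
| D2 | 637.1 | 14.2 |
| D3 | 641.9 | 100.2 |
| D4 | 646.9 | 186.1 |

Grasping hub_54.

Emit:
step_arm(moves=[[[60,-1,5],0],[[120,-1,5],0],[[180,-1,5],0],[[220,-1,5],0],[[245,-1,5],0],[[262,-1,5],0],[[263,-1,5],0],[[263,-1,5],0]])

```text
time_s: 6.95
tcp_pos: [470.4, 111.8, 40.7]
eef_rot: [-1.797, 0.685, 1.796]
wrist_force: [-0.5, -0.1, -0.3]
gripper_width: 85.7
```

Emit:
step_arm(moves=[[[0,0,0],0],[[0,0,0],0],[[0,0,0],0],[[0,0,0],0],[[0,0,0],0],[[0,0,0],0]], hand=1, grip_force=60)

```text
time_s: 7.7
tcp_pos: [470.2, 111.8, 40.9]
eef_rot: [-1.797, 0.685, 1.796]
wrist_force: [-0.1, -0.3, 6.9]
gripper_width: 30.6
```

Emit:
step_arm(moves=[[[-10,0,0],0],[[-30,0,0],0],[[-70,0,0],0],[[-100,-20,-26],0],[[-100,-55,-71],0],[[-100,-85,-109],0],[[-100,-106,-136],0],[[-100,-106,-136],0],[[-100,-106,-136],0]])

```text
time_s: 8.82
tcp_pos: [640.5, 100.2, 139.9]
eef_rot: [-1.795, 0.687, 1.799]
wrist_force: [-0.2, 0.7, -2.4]
gripper_width: 30.8
```

Run:
```python
from look import *
s=robot.sense(); print(s["tcp_pos"].round(1),s["gripper_width"],s["wrist_force"].round(1))
c=robot.camera("wrist"); save(c,"w4.png"); 
z=s["tcp_pos"][2]-28.9+54
top(c,s,z,32); discs(c,s)
print(tool(s,[641.9,100.2,49.5]))
```

```text
[640.5 100.2 139.9] 30.79226520378362 [-0.2  0.7 -2.4]
w top ellipse [641.   98.9] [32.7 42.2] mec [643.2  97.1] 46.8 z 165.1 pix [314. 355.]
  disc [636.7  14.1  70.6  70.8] [419. 148.]
[90.4 -1.1 -1.2]
```

View pics/w4.png

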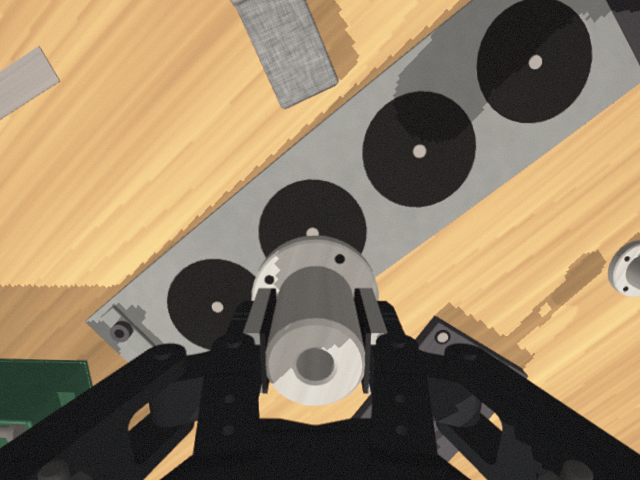

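Hub_54 is held upright between the pads, with its bore at (315,364). I check its offset in the hand from the bore.

```bash
cat >> look.py <<'E'
def bore(c,s,z,u,v,D,w=28,name=""):
    g=cv2.cvtColor(c["frame"],cv2.COLOR_RGB2GRAY)[v-w:v+w,u-w:u+w]
    t,m=cv2.threshold(g,0,255,cv2.THRESH_BINARY_INV+cv2.THRESH_OTSU)
    cs,_=cv2.findContours(m,cv2.RETR_LIST,cv2.CHAIN_APPROX_NONE)
    best=None
    for k in cs:
        if len(k)<12: continue
        p=onplane(c,k[:,0,0]+u-w,k[:,0,1]+v-w,z,s)[:,:2].astype(np.float32)
        e=cv2.fitEllipse(p)
        if 6<e[1][0]<D and 6<e[1][1]<D: print(name,"bore",np.round(e[0],1),np.round(e[1],1),"tool",tool(s,[*e[0],z]))
E
python3 - <<'E'
from look import *
s=robot.sense(); c=robot.camera("wrist")
bore(c,s,s["tcp_pos"][2]-28.9+54,315,364,22)
print(onplane(c,313,232,20,s))
E
```

```text
bore [641.6  99.5] [17.3 19.1] tool [-25.1  -0.3  -1.5]
[[641.19605137  99.67185966  20.        ]]
```

Emit:
step_arm(moves=[[[40,0,0],0],[[70,-0.5,0],0],[[84,-0.5,0],0],[[88,-0.5,0],0],[[90,-0.5,0],0],[[90,-0.5,0],0]])

```text
time_s: 9.68
tcp_pos: [643.0, 100.6, 51.3]
eef_rot: [-1.798, 0.685, 1.795]
wrist_force: [0.2, -0.0, -1.2]
gripper_width: 30.6
```

Emit:
step_arm(moves=[[[1,0,0],0],[[1.5,0,0],0],[[1.5,0,0],0]])

```text
time_s: 10.05
tcp_pos: [642.4, 100.6, 49.0]
eef_rot: [-1.797, 0.686, 1.797]
wrist_force: [-0.3, 0.7, -0.5]
gripper_width: 30.6
```

Run:
```python
from look import *
s=robot.sense(); print(s["tcp_pos"].round(1),s["gripper_width"],s["wrist_force"].round(1))
c=robot.camera("wrist"); save(c,"w5.png"); bore(c,s,74,315,364,22)
print(discs(c,s))
```

```text
[642.4 100.6  49. ] 30.63430989600162 [-0.3  0.7 -0.5]
 bore [641.3 100.8] [11.6 12.5] tool [-25.    0.5   1. ]
  disc [636.5  14.2  71.3  71.8] [479. 165.]
[(636.5460205078125, 14.189599990844727)]
```

View pics/w5.png

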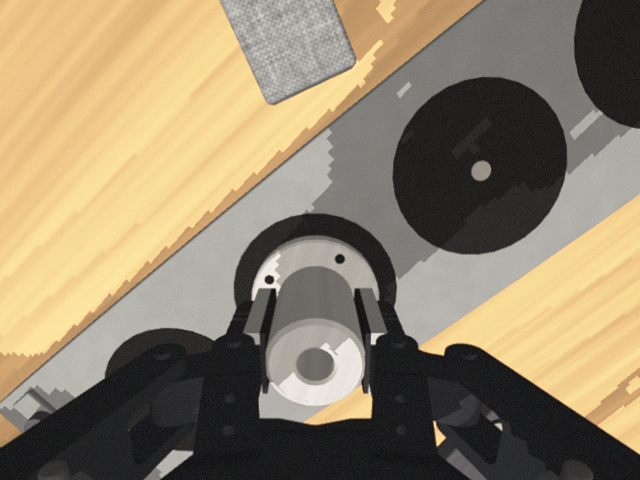

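The hub is seated: the load came off the wrist and the height matches. Release and rise.

Emit:
step_arm(moves=[[[0,0,0],0],[[0,0,0],0],[[0,0,0],0],[[0,0,0],0],[[-40,0,0],0],[[-100,0,0],0],[[-160,0,0],0],[[-200,0,0],0],[[-200,0,0],0],[[-200,0,0],0]], hand=0)

```text
time_s: 11.35
tcp_pos: [641.6, 100.5, 248.0]
eef_rot: [-1.796, 0.686, 1.798]
wrist_force: [0.2, 0.1, -0.1]
gripper_width: 85.4
```

Run:
```python
from look import *
s=robot.sense(); print(s["tcp_pos"].round(1),s["gripper_width"],s["wrist_force"].round(1))
c=robot.camera("wrist"); save(c,"w6.png"); top(c,s,74,32,(641.9,100.2)); discs(c,s)
```

```text
[641.6 100.5 248. ] 85.40632226839932 [ 0.2  0.1 -0.1]
w top ellipse [641.8 100.4] [31.2 31.9] mec [641.9 100.4] 32.5 z 74.5 pix [314. 215.]
  disc [646.3 186.3  69.7  69.9] [245. 256.]
  disc [641.5 100.1  69.9  70.4] [314. 201.]
  disc [636.9  14.2  70.2  70.6] [389. 142.]
  disc [632.2 -72.1  70.3  70.5] [469.  80.]
```

View pics/w6.png

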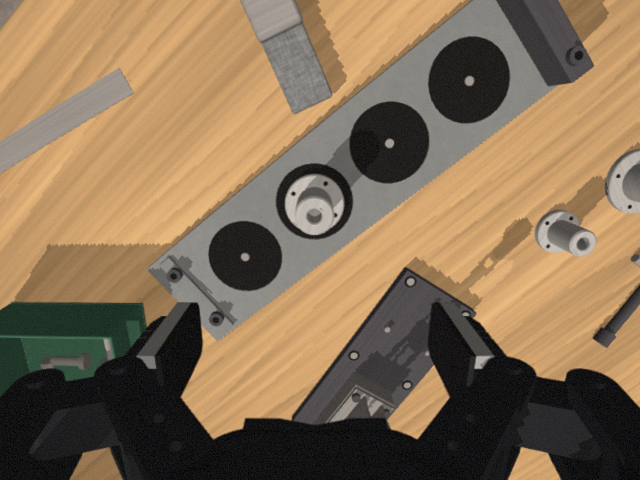

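hub_54 is 0.4 mm off its disc centre. Now hub_44, turning the jaws back across the rail on the way.

Emit:
step_arm(moves=[[[0,40,5],-0.18],[[0,85,11],-0.36],[[0,130,17],-0.54],[[0,175,23],-0.72],[[0,215,28],-0.9],[[0,245,32],-1.08],[[0,245,32],-1.26],[[0,245,32],-1.44],[[0,245,32],-1.62],[[0,245,32],-1.8]])

```text
time_s: 12.65
tcp_pos: [453.9, -60.5, 247.0]
eef_rot: [1.561, 0.937, -1.566]
wrist_force: [-0.8, -0.4, 0.5]
gripper_width: 85.3
```

Emit:
step_arm(moves=[[[0,0,0],-0.18],[[0,0,0],-0.36],[[0,0,0],-0.5],[[0,0,0],-0.5],[[0,0,0],-0.5]])

```text
time_s: 13.28
tcp_pos: [454.6, -60.7, 247.9]
eef_rot: [1.211, 1.21, -1.212]
wrist_force: [0.6, -0.3, -0.1]
gripper_width: 85.4
```

Run:
```python
from look import *
s=robot.sense(); print(s["time_s"],s["tcp_pos"].round(1),s["gripper_width"],s["wrist_force"].round(1),R.from_rotvec(s["eef_rot"]).as_matrix().round(3).tolist())
c=robot.camera("wrist"); save(c,"w7.png"); t=top(c,s,46,26,(454,-61)); print(tool(s,[*t,28])); discs(c,s)
```

```text
13.275 [454.6 -60.7 247.9] 85.39297962576197 [ 0.6 -0.3 -0.1] [[-0.002, 1.0, -0.003], [0.001, -0.003, -1.0], [-1.0, -0.002, -0.001]]
w top ellipse [452.9 -61.8] [25.  26.1] mec [452.9 -61.7] 26.7 z 46.5 pix [314. 210.]
[219.9  -1.3   1.2]
  disc [633.  -71.8  70.4  70.8] [503. 213.]
  disc [637.7  14.5  70.6  71.2] [520. 119.]
```

View pics/w7.png

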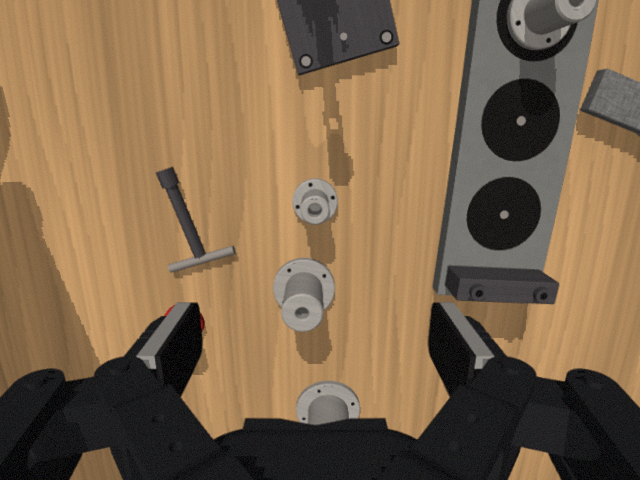

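hub_44 is at pixel (314,210), with the T-tool and hub_64 clear of the fingers. Grasping.

Emit:
step_arm(moves=[[[60,-1,1],0],[[120,-1,1],0],[[170,-1,1],0],[[200,-1,1],0],[[215,-1,1],0],[[220,-1,1],0],[[220,-1,1],0]])

```text
time_s: 14.2
tcp_pos: [454.3, -61.9, 28.8]
eef_rot: [1.21, 1.209, -1.21]
wrist_force: [-0.7, 0.0, -0.2]
gripper_width: 85.4
```

Emit:
step_arm(moves=[[[0,0,0],0],[[0,0,0],0],[[0,0,0],0],[[0,0,0],0],[[0,0,0],0],[[0,0,0],0]], hand=1, grip_force=50)

```text
time_s: 14.95
tcp_pos: [454.5, -61.9, 29.4]
eef_rot: [1.209, 1.209, -1.209]
wrist_force: [-0.5, 0.2, 5.6]
gripper_width: 24.6
```

Emit:
step_arm(moves=[[[-15,0,0],0],[[-60,0,0],0],[[-115,0,0],0],[[-130,30,-39],0],[[-130,68,-88],0],[[-130,106,-137],0],[[-130,144,-186],0],[[-130,178,-230],0],[[-130,193,-248],0],[[-130,193,-248],0]])

```text
time_s: 16.2
tcp_pos: [647.8, 187.7, 158.3]
eef_rot: [1.208, 1.21, -1.208]
wrist_force: [0.1, -0.9, -1.2]
gripper_width: 24.9
```

Run:
```python
from look import *
import time
s=robot.sense(); print(s["tcp_pos"].round(1),s["gripper_width"],s["wrist_force"].round(1))
c=robot.camera("wrist"); save(c,"w8.png"); np.save("w8.npy",dict(c=c,s=s),allow_pickle=True)
z=s["tcp_pos"][2]-28.4+46
P=cloud(c,s); top(c,s,z,26); discs(c,s); bore(c,s,z,315,350,18)
```

```text
[647.8 187.7 158.3] 24.88472388865039 [ 0.1 -0.9 -1.2]
w top ellipse [646.9 190.6] [25.2 44.1] mec [647.3 194.8] 50.4 z 175.3 pix [316. 337.]
 bore [646.3 189.3] [10.5 12.3] tool [-17.6  -1.5  -1.7]
```

View pics/w8.png

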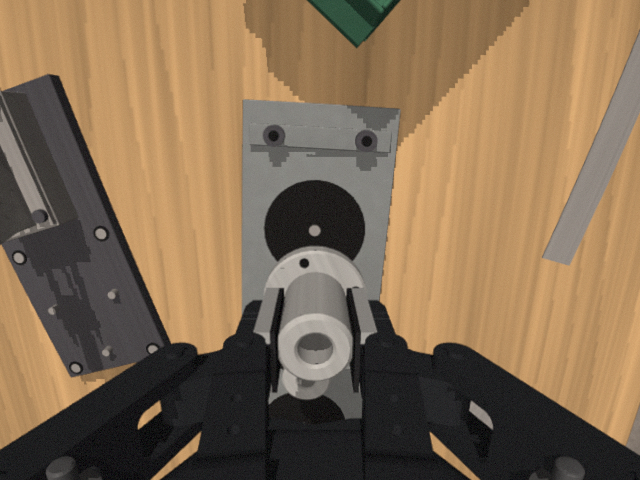

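Run:
```python
from look import *
d=load("w8.npy"); c,s=d["c"],d["s"]
print(onplane(c,314.7,230.5,20,s))
s=robot.sense(); print(s["tcp_pos"].round(1)); c=robot.camera("wrist")
g=cv2.cvtColor(c["frame"],cv2.COLOR_RGB2GRAY)
# pin
m=(g[215:246,298:332]>110).astype(np.uint8); mo=cv2.moments(m,True); u,v=298+mo["m10"]/mo["m00"],215+mo["m01"]/mo["m00"]
print("pin",u,v,onplane(c,u,v,20,s)); bore(c,s,s["tcp_pos"][2]+17.6,315,350,18)
cv2.imwrite("pics/z8.png",cv2.resize(c["frame"][280:420,230:400],None,fx=4,fy=4)[:,:,::-1])
```

```text
[[646.69362566 185.43080562  20.        ]]
[646.7 186.4 158.1]
pin 315.9340659340659 228.43956043956044 [[646.25263924 185.61813478  20.        ]]
 bore [645.3 188.1] [10.6 12. ] tool [-17.6  -1.4  -1.7]
```

View pics/z8.png

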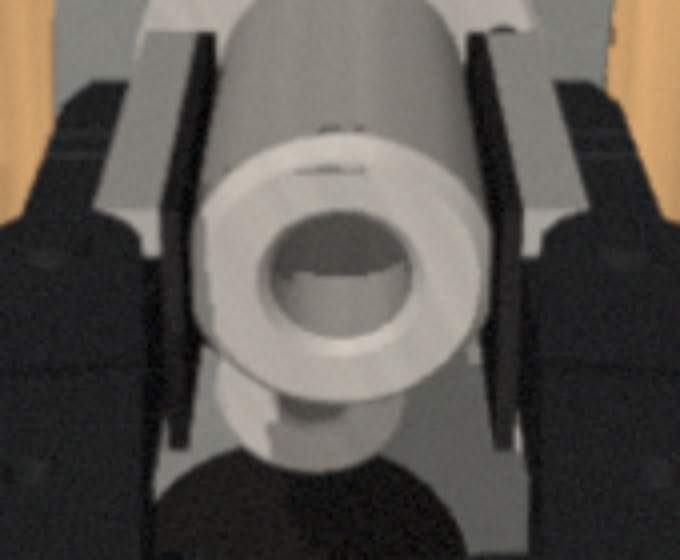

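Run:
```python
from look import *
s=robot.sense(); d=load("w8.npy"); c=d["c"]
for off in (17.6,):
  for uv in [(315.3,347),(315.3,350)]:
    p=onplane(c,*uv,s["tcp_pos"][2]+off,s)[0]; print(uv,tool(s,p))
a=[]
for i in range(5):
    robot.camera("side"); a.append(robot.sense()["tcp_pos"])
print(np.mean(a,0).round(2),np.std(a,0).round(2));
```

```text
(315.3, 347) [-17.6  -0.9  -1.4]
(315.3, 350) [-17.6  -0.9  -0.3]
[646.3  185.12 158.67] [0.25 0.08 0.21]
```

Emit:
step_arm(moves=[[[50,0.5,0],0],[[85,0.5,0],0],[[102,0.5,0],0],[[107,0.5,0],0],[[109.5,0.5,0],0],[[109.5,0.5,0],0],[[109.5,0.5,0],0]])

```text
time_s: 17.42
tcp_pos: [648.5, 186.4, 50.4]
eef_rot: [1.21, 1.208, -1.208]
wrist_force: [0.3, -0.1, -0.7]
gripper_width: 24.8
```

Run:
```python
from look import *
for i in range(3):
    robot.camera("side"); s=robot.sense(); print(s["tcp_pos"].round(1),s["wrist_force"].round(1))
```

```text
[648.2 186.3  50.2] [ 0.   0.2 -0.6]
[648.1 186.3  50. ] [ 0.2  1.  -0.5]
[648.  186.3  49.8] [ 0.1  0.6 -1.2]
```

```bash
cat > cmd.py <<'E'
import numpy as np
def run(L):
    p=np.array([599.971,-0.004,245.267]); t=0; out=[]
    for (dx,dy,dz,dt) in L:
        y=np.array([np.cos(t),-np.sin(t),0]); z=np.array([-np.sin(t),-np.cos(t),0])
        p=p+dx*np.array([0,0,-1])+dy*y+dz*z; t+=dt; out.append(p.round(1).tolist()+[round(t,2)])
    return out
L=[(0,-153,-198,-.27),(106,3,-52,0),(36,0,-82,0),(-200,-2,228,1.26),(0,0,0,1.31),(263,-1,5,0),(-100,-106,-136,0),(90,-.5,0,0),(1.5,0,0,0),(-200,0,0,0),(0,245,32,-1.8),(0,0,0,-.5),(220,-1,1,0),(-130,193,-248,0),(109.5,.5,0,0)]
if __name__=="__main__":
    for o in run(L): print(o)
E
python3 cmd.py
```

```text
[447.0, 198.0, 245.3, -0.27]
[436.0, 248.9, 139.3, -0.27]
[414.1, 327.9, 103.3, -0.27]
[473.0, 107.7, 303.3, 0.99]
[473.0, 107.7, 303.3, 2.3]
[469.9, 111.7, 40.3, 2.3]
[642.0, 100.2, 140.3, 2.3]
[642.3, 100.5, 50.3, 2.3]
[642.3, 100.5, 48.8, 2.3]
[642.3, 100.5, 248.8, 2.3]
[455.2, -60.8, 248.8, 0.5]
[455.2, -60.8, 248.8, -0.0]
[454.2, -61.8, 28.8, -0.0]
[647.2, 186.2, 158.8, -0.0]
[647.7, 186.2, 49.3, -0.0]
```

The commanded chain gives a steadier reference than the noisy readings. It puts hub_44 0.6 mm off in x with its base 0.5 mm up, so I correct both and release.

Emit:
step_arm(moves=[[[0,-0.6,0],0],[[0.4,-0.6,0],0],[[0.4,-0.6,0],0]])

```text
time_s: 17.95
tcp_pos: [647.1, 186.2, 49.4]
eef_rot: [1.209, 1.209, -1.209]
wrist_force: [-1.4, -0.0, 5.3]
gripper_width: 24.8
```

Emit:
step_arm(moves=[[[0,0,0],0],[[0,0,0],0],[[0,0,0],0],[[0,0,0],0],[[-40,0,0],0],[[-100,0,0],0],[[-160,0,0],0],[[-200,0,0],0],[[-200,0,0],0],[[-200,0,0],0]], hand=0)

```text
time_s: 19.2
tcp_pos: [646.6, 186.1, 248.2]
eef_rot: [1.209, 1.21, -1.21]
wrist_force: [0.1, -0.4, 0.2]
gripper_width: 85.8
```

```bash
cat >> look.py <<'E'
from cmd_ import *
E
mv cmd.py cmd_.py
cat >> cmd_.py <<'E'
L+=[(.4,-.6,0,0),(-200,0,0,0)]
def cs():
    """state with the commanded pose in place of the noisy reading"""
    s=dict(robot.sense()); o=run(L)[-1]; print("meas",s["time_s"],s["tcp_pos"].round(1),"cmd",o,"F",s["wrist_force"].round(1),"w",round(s["gripper_width"],1))
    t=o[3]; s["tcp_pos"]=np.array(o[:3])
    s["eef_rot"]=R.from_matrix(np.array([[0,np.cos(t),-np.sin(t)],[0,-np.sin(t),-np.cos(t)],[-1,0,0]])).as_rotvec(); return s
from station import robot
from scipy.spatial.transform import Rotation as R
E
python3 - <<'E'
from look import *
s=cs()
c=robot.camera("wrist"); save(c,"w9.png"); top(c,s,66,26,(647.1,186.3)); top(c,s,74,32,(642.2,100.2)); discs(c,s)
E
```

```text
meas 19.2 [646.6 186.1 248.2] cmd [647.1, 186.2, 248.9, -0.0] F [ 0.1 -0.4  0.2] w 85.8
w top ellipse [646.6 186.4] [25.4 26. ] mec [646.7 186.3] 26.8 z 67.2 pix [315. 213.]
w top ellipse [641.8 101.5] [31.9 32.7] mec [641.6 101.8] 33.9 z 75.2 pix [310. 310.]
  disc [638.   13.1  70.3  70.7] [307. 361.]
  disc [642.4  98.9  65.8  67.6] [311. 281.]
  disc [647.3 185.7  70.1  70.8] [316. 202.]
```

View pics/w9.png

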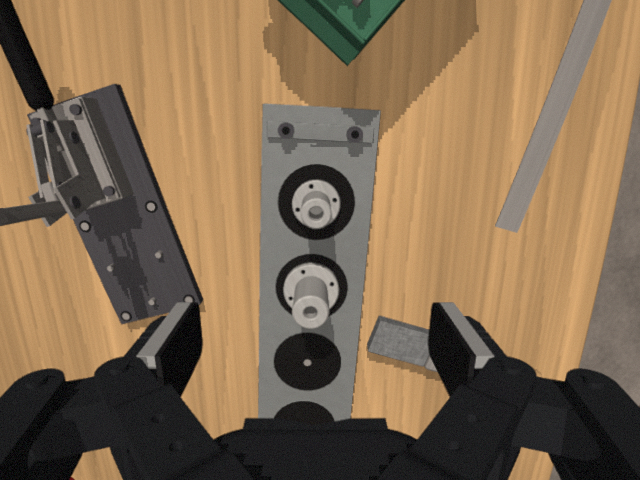

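hub_44 is within 1 mm of its disc centre. Next, hub_64.

Emit:
step_arm(moves=[[[0,-30,50],0],[[0,-60,99],0],[[0,-90,149],0],[[0,-120,198],0],[[0,-150,248],0],[[0,-180,297],0],[[0,-205,338],0],[[0,-205,338],0],[[0,-205,338],0]])

```text
time_s: 20.38
tcp_pos: [441.7, -151.3, 247.9]
eef_rot: [1.21, 1.211, -1.21]
wrist_force: [-0.1, 0.8, 0.2]
gripper_width: 85.2
```

```bash
sed -i 's/(-200,0,0,0)\]$/(-200,0,0,0),(0,-205,338,0)]/' cmd_.py; tail -12 cmd_.py | head -2
python3 - <<'E'
from look import *
s=cs()
c=robot.camera("wrist"); save(c,"w10.png"); t=top(c,s,62,38,(442.5,-152)); print(tool(s,[*t,28])); discs(c,s)
E
```

```text
return out
L=[(0,-153,-198,-.27),(106,3,-52,0),(36,0,-82,0),(-200,-2,228,1.26),(0,0,0,1.31),(263,-1,5,0),(-100,-106,-136,0),(90,-.5,0,0),(1.5,0,0,0),(-200,0,0,0),(0,245,32,-1.8),(0,0,0,-.5),(220,-1,1,0),(-130,193,-248,0),(109.5,.5,0,0)]
meas 20.375 [ 441.7 -151.3  247.9] cmd [442.1, -151.8, 248.9, -0.0] F [-0.1  0.8  0.2] w 85.2
w top ellipse [ 441.8 -153.6] [37.2 38.1] mec [ 441.7 -153.4] 38.9 z 63.8 pix [316. 213.]
[220.9  -0.3   1.8]
  disc [634.3 -72.   70.9  71.2] [529. 115.]
```

View pics/w10.png

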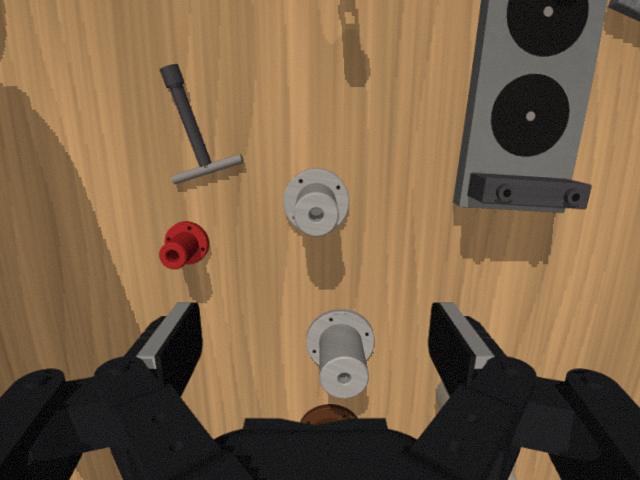

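Emit:
step_arm(moves=[[[60,0,1.5],0],[[120,0,1.5],0],[[170,0,1.5],0],[[200,0,1.5],0],[[212,0,1.5],0],[[217,0,1.5],0],[[217,0,1.5],0]])

```text
time_s: 21.3
tcp_pos: [442.9, -153.3, 32.5]
eef_rot: [1.209, 1.208, -1.208]
wrist_force: [0.2, 0.5, 0.1]
gripper_width: 85.2
```

Emit:
step_arm(moves=[[[0,0,0],0],[[0,0,0],0],[[0,0,0],0],[[0,0,0],0],[[0,0,0],0],[[0,0,0],0]], hand=1, grip_force=60)

```text
time_s: 22.05
tcp_pos: [442.4, -153.6, 32.7]
eef_rot: [1.209, 1.208, -1.209]
wrist_force: [-1.3, 0.4, 8.5]
gripper_width: 37.1
```

Emit:
step_arm(moves=[[[-15,0,0],0],[[-60,0,0],0],[[-115,0,0],0],[[-130,35,-30],0],[[-130,80,-68],0],[[-130,125,-107],0],[[-130,170,-145],0],[[-130,195.7,-167.5],0],[[-130,195.7,-167.5],0],[[-130,195.7,-167.5],0]])

```text
time_s: 23.3
tcp_pos: [636.5, 14.0, 161.1]
eef_rot: [1.208, 1.211, -1.211]
wrist_force: [-0.1, -0.2, -2.8]
gripper_width: 37.1
```

Emit:
step_arm(moves=[[[50,0,0],0],[[85,0,0],0],[[102,0,0],0],[[107,0,0],0],[[109.6,0,0],0],[[109.6,0,0],0],[[109.6,0,0],0]])

```text
time_s: 24.18
tcp_pos: [638.5, 14.2, 53.3]
eef_rot: [1.21, 1.208, -1.208]
wrist_force: [-0.3, 0.3, -2.5]
gripper_width: 37.0
```

```bash
cat >> cmd_.py <<'E'
L+=[(217,0,1.5,0),(-130,195.7,-167.5,0),(109.6,0,0,0)]
E
python3 - <<'E'
from look import *
s=cs(); c=robot.camera("wrist"); save(c,"w11.png");
E
```

```text
meas 24.175 [638.5  14.2  53.3] cmd [637.8, 14.2, 52.3, -0.0] F [-0.3  0.3 -2.5] w 37.0
```

View pics/w11.png

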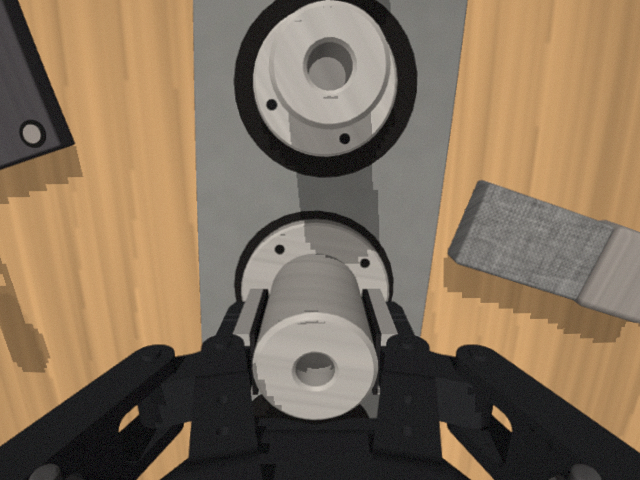

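Emit:
step_arm(moves=[[[0.5,0,0],0],[[0.5,0,0],0],[[0.5,0,0],0]])

```text
time_s: 24.6
tcp_pos: [638.3, 14.2, 52.8]
eef_rot: [1.21, 1.208, -1.208]
wrist_force: [-1.9, 0.0, 5.0]
gripper_width: 36.8
```

Emit:
step_arm(moves=[[[0,0,0],0],[[0,0,0],0],[[0,0,0],0],[[0,0,0],0],[[-40,0,0],0],[[-100,0,0],0],[[-160,0,0],0],[[-200,0,0],0],[[-200,0,0],0],[[-200,0,0],0]], hand=0)

```text
time_s: 25.85
tcp_pos: [637.1, 14.2, 251.0]
eef_rot: [1.209, 1.21, -1.21]
wrist_force: [0.4, -0.6, -0.0]
gripper_width: 85.1
```

```bash
cat >> cmd_.py <<'E'
L+=[(.5,0,0,0),(-200,0,0,0)]
E
python3 - <<'E'
from look import *
s=cs()
c=robot.camera("wrist"); save(c,"w12.png"); top(c,s,82,38,(637.8,14.2),"64"); top(c,s,74,32,(642.2,100.2),"54"); discs(c,s)
E
```

```text
meas 25.85 [637.1  14.2 251. ] cmd [637.8, 14.2, 251.8, -0.0] F [ 0.4 -0.6 -0. ] w 85.1
64 top ellipse [638.   15.1] [37.4 38.2] mec [638.   15.1] 38.8 z 83.6 pix [316. 216.]
54 top ellipse [642.  100.5] [31.1 31.4] mec [642.  100.4] 32.1 z 75.5 pix [322. 102.]
  disc [633.4 -72.5  70.4  70.9] [311. 285.]
  disc [638.2  13.4  68.9  69.9] [316. 196.]
  disc [642.8 100.2  70.6  71.3] [322. 105.]
```

View pics/w12.png

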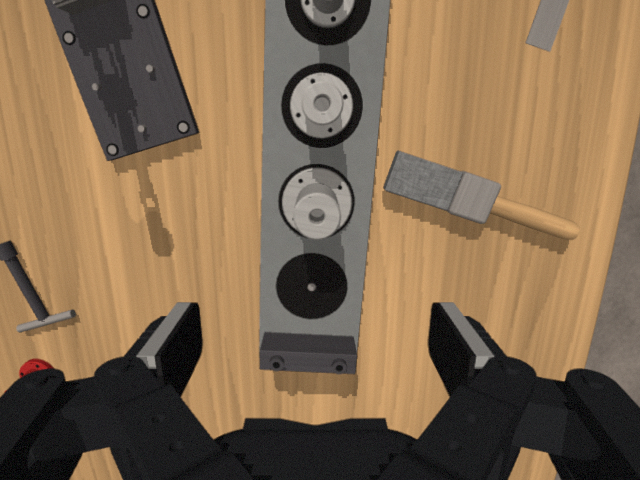

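hub_64 is within about 1 mm of its disc centre. Before hub_74, I locate the bottle and the brown look-alike for clearance.

Run:
```python
from look import *
for n in ["side","scene"]:
    d=load(n+"0.npy"); c=d["c"]; P=cloud(c)
    w={"side":(slice(255,345),slice(455,525)),"scene":(slice(290,365),slice(150,200))}[n]
    q=P[w].reshape(-1,3); 
    for lo in (30,60,90,120): 
        b=q[(q[:,2]>lo)&(q[:,2]<lo+30)&(q[:,0]>500)]
        if len(b): print(n,lo,len(b),np.percentile(b[:,:2],[3,50,97],axis=0).round(0).tolist())
    w={"side":(slice(350,415),slice(420,480)),"scene":(slice(265,315),slice(122,170))}[n]
    q=P[w].reshape(-1,3); b=q[(q[:,2]>10)]
    print(n,"brown",np.percentile(b,[3,50,97],axis=0).round(0).tolist())
```

```text
side 30 352 [[579.0, -403.0], [585.0, -389.0], [610.0, -359.0]]
side 60 378 [[579.0, -403.0], [585.0, -389.0], [610.0, -360.0]]
side 90 617 [[581.0, -401.0], [594.0, -385.0], [617.0, -357.0]]
side 120 241 [[594.0, -389.0], [599.0, -380.0], [616.0, -367.0]]
side brown [[433.0, -454.0, 10.0], [448.0, -436.0, 65.0], [476.0, -411.0, 73.0]]
scene 30 221 [[610.0, -398.0], [628.0, -373.0], [633.0, -349.0]]
scene 60 246 [[611.0, -398.0], [628.0, -373.0], [633.0, -349.0]]
scene 90 428 [[597.0, -397.0], [618.0, -374.0], [630.0, -351.0]]
scene 120 120 [[598.0, -385.0], [613.0, -374.0], [618.0, -364.0]]
scene brown [[442.0, -454.0, 11.0], [475.0, -422.0, 61.0], [616.0, -374.0, 152.0]]
```

Bottle at (606,−378) and brown hub at (455,−430). Both are more than 120 mm from hub_74, so it is clear.

Emit:
step_arm(moves=[[[0,-26,50],0],[[0,-53,100],0],[[0,-79,150],0],[[0,-105,200],0],[[0,-131,250],0],[[0,-158,300],0],[[0,-169,321],0],[[0,-169,321],0],[[0,-169,321],0],[[0,-169,321],0]])

```text
time_s: 27.15
tcp_pos: [469.2, -305.5, 251.2]
eef_rot: [1.209, 1.211, -1.208]
wrist_force: [0.1, 0.0, 0.5]
gripper_width: 85.3
```

```bash
cat >> cmd_.py <<'E'
L+=[(0,-169,321,0)]
E
python3 - <<'E'
from look import *
s=cs()
c=robot.camera("wrist"); save(c,"w13.png"); t=top(c,s,70,46,(469,-307)); print(tool(s,[*t,30]))
E
```

```text
meas 27.15 [ 469.2 -305.5  251.2] cmd [468.8, -306.8, 251.8, -0.0] F [0.1 0.  0.5] w 85.3
w top ellipse [ 466.8 -307.5] [45.3 46. ] mec [ 466.9 -307.4] 46.7 z 71.4 pix [314. 214.]
[221.8  -2.    0.7]
```

View pics/w13.png

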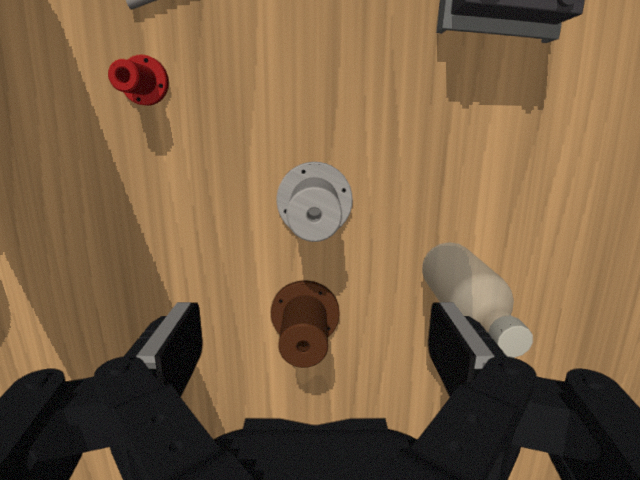

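Emit:
step_arm(moves=[[[60,-1.7,0.7],0],[[120,-1.7,0.7],0],[[170,-1.7,0.7],0],[[200,-1.7,0.7],0],[[213,-1.7,0.7],0],[[218.8,-1.7,0.7],0],[[218.8,-1.7,0.7],0]])

```text
time_s: 28.08
tcp_pos: [467.8, -307.8, 33.7]
eef_rot: [1.209, 1.208, -1.209]
wrist_force: [-0.6, 0.5, 0.2]
gripper_width: 85.3
```

Emit:
step_arm(moves=[[[0,0,0],0],[[0,0,0],0],[[0,0,0],0],[[0,0,0],0],[[0,0,0],0],[[0,0,0],0]], hand=1, grip_force=70)

```text
time_s: 28.82
tcp_pos: [467.7, -308.0, 34.1]
eef_rot: [1.209, 1.207, -1.209]
wrist_force: [-1.1, 0.7, 7.7]
gripper_width: 44.8
```

Emit:
step_arm(moves=[[[-15,0,0],0],[[-60,0,0],0],[[-115,0,0],0],[[-130,30,-42],0],[[-130,65,-92],0],[[-130,100,-142],0],[[-130,135,-191],0],[[-130,166,-235.4],0],[[-130,166,-235.4],0],[[-130,166,-235.4],0]])

```text
time_s: 30.08
tcp_pos: [632.2, -71.9, 162.9]
eef_rot: [1.207, 1.211, -1.21]
wrist_force: [0.4, -0.3, -4.7]
gripper_width: 44.8
```

Emit:
step_arm(moves=[[[40,0,0],0],[[80,0,0],0],[[101,0,0],0],[[107,0,0],0],[[109.6,0,0],0],[[109.6,0,0],0],[[109.6,0,0],0]])

```text
time_s: 30.95
tcp_pos: [634.2, -72.5, 54.4]
eef_rot: [1.21, 1.207, -1.208]
wrist_force: [-0.2, -0.7, -4.1]
gripper_width: 45.0
```

```bash
cat >> cmd_.py <<'E'
L+=[(218.8,-1.7,.7,0),(-130,166,-235.4,0),(109.6,0,0,0)]
E
python3 - <<'E'
from look import *
s=cs(); c=robot.camera("wrist"); save(c,"w14.png");
E
```

```text
meas 30.95 [634.2 -72.5  54.4] cmd [633.1, -72.1, 53.4, -0.0] F [-0.2 -0.7 -4.1] w 45.0
```

View pics/w14.png

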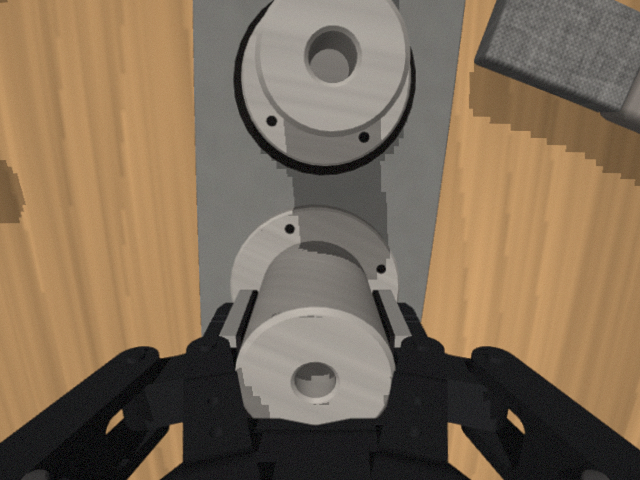

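Emit:
step_arm(moves=[[[0.5,0,0],0],[[0.5,0,0],0],[[0.5,0,0],0]])

```text
time_s: 31.38
tcp_pos: [634.0, -72.4, 54.2]
eef_rot: [1.21, 1.207, -1.208]
wrist_force: [-0.7, -0.5, 6.0]
gripper_width: 44.6
```

Emit:
step_arm(moves=[[[0,0,0],0],[[0,0,0],0],[[0,0,0],0],[[0,0,0],0],[[-40,0,0],0],[[-100,0,0],0],[[-160,0,0],0],[[-220,0,0],0],[[-230,0,0],0],[[-230,0,0],0]], hand=0)

```text
time_s: 32.62
tcp_pos: [633.3, -72.2, 283.4]
eef_rot: [1.21, 1.208, -1.208]
wrist_force: [-0.0, -0.1, -0.9]
gripper_width: 85.2
```

Emit:
step_arm(moves=[[[0,-50,-50],0],[[0,-100,-100],0],[[0,-110,-110],0],[[0,-110,-110],0],[[0,-110,-110],0]])

```text
time_s: 33.25
tcp_pos: [523.1, 37.5, 281.6]
eef_rot: [1.208, 1.21, -1.211]
wrist_force: [0.3, -0.5, 0.1]
gripper_width: 85.2
```

```bash
cat >> cmd_.py <<'E'
L+=[(.5,0,0,0),(-230,0,0,0),(0,-110,-110,0)]
E
python3 - <<'E'
from look import *
s=cs(); T=[("74",90,46,(633.1,-72)),("64",82,38,(637.8,14.2)),("54",74,32,(642.2,100.2)),("44",66,26,(647.1,186.3))]
for n in ["wrist","scene","side"]:
    c=robot.camera(n); save(c,n+"15.png"); 
    for k,h,D,g in T:
        if n=="side": g=(g[0]+1,g[1]-2)
        try: top(c,s,h,D,g,n+k)
        except Exception as e: print(n,k,e)
a=cv2.imread("pics/scene15.png")[140:370,250:520]; b=cv2.imread("pics/side15.png")[90:290,170:450]
cv2.imwrite("pics/a15.png",np.hstack([cv2.resize(a,(400,340)),cv2.resize(b,(400,340))]))
E
```

```text
meas 33.25 [523.1  37.5 281.6] cmd [523.1, 37.9, 282.9, -0.0] F [ 0.3 -0.5  0.1] w 85.2
wrist74 top ellipse [620.6 -68.3] [19.9 50.3] mec [628. -69.] 47.2 z 91.8 pix [422. 322.]
wrist64 top ellipse [637.4  15.6] [37.2 39.7] mec [637.4  15.9] 40.5 z 84.1 pix [444. 233.]
wrist54 top ellipse [641.1 100.8] [32.  33.1] mec [641.1 100.8] 33.7 z 76.0 pix [455. 134.]
wrist44 top ellipse [646.  186.1] [25.5 27.5] mec [646.1 185.8] 28.2 z 67.5 pix [466.  28.]
scene74 top ellipse [634.9 -70. ] [40.9 44.2] mec [634.8 -69.5] 49.8 z 91.4 pix [326. 295.]
scene64 top ellipse [637.3  16.3] [33.  35.6] mec [638.3  15.7] 40.5 z 83.4 pix [365. 289.]
scene54 top ellipse [644.2 102. ] [29.7 33.4] mec [644.2 101.4] 36.1 z 75.1 pix [404. 283.]
scene44 top ellipse [647.3 186.6] [22.6 28. ] mec [649.1 186.3] 30.9 z 66.9 pix [440. 277.]
side74 top ellipse [632.8 -73.8] [44.6 46.6] mec [632.6 -73.6] 48.6 z 89.4 pix [383. 192.]
side64 top ellipse [637.7  10.7] [35.2 37. ] mec [636.9  10.7] 41.0 z 81.1 pix [357. 173.]
side54 top ellipse [641.2  95.9] [29.8 32.1] mec [640.6  96. ] 34.1 z 72.6 pix [333. 155.]
side44 top ellipse [645.5 181.1] [23.4 24.5] mec [645.9 181. ] 27.6 z 64.5 pix [311. 139.]
```

View pics/wrist15.png

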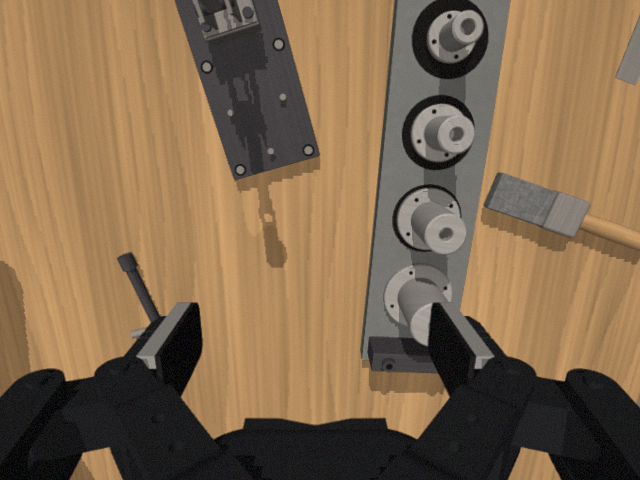

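View pics/a15.png

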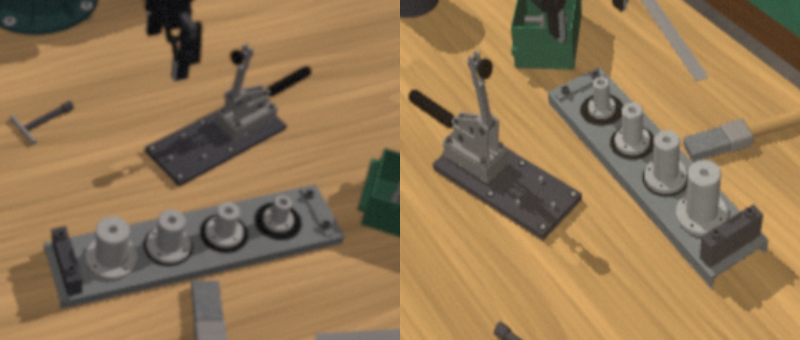

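All four stand in order and the clamp is open. A finger hides hub_74's top, so I look from above it at hub_74 and hub_64.

Emit:
step_arm(moves=[[[0,50,40],0],[[0,100,80],0],[[0,112,100],0],[[0,112,100],0],[[0,112,100],0],[[0,112,100],0]])

```text
time_s: 34.15
tcp_pos: [634.1, -61.1, 283.0]
eef_rot: [1.209, 1.21, -1.209]
wrist_force: [-0.8, -0.2, -0.1]
gripper_width: 85.6
```

```bash
cat >> cmd_.py <<'E'
L+=[(0,112,100,0)]
E
python3 - <<'E'
from look import *
s=cs(); T=[("74",90,46,(633.1,-72)),("64",82,38,(637.8,14.2)),("54",74,32,(642.2,100.2)),("44",66,26,(647.1,186.3))]
c=robot.camera("wrist"); save(c,"w16.png")
for k,h,D,g in T[:3]: top(c,s,h,D,g,k)
print("rail z",[cloud(c,s)[v,u].round(1).tolist() for u,v in [(270,150),(365,150)]])
discs(c,s)
E
```

```text
meas 34.15 [634.1 -61.1 283. ] cmd [635.1, -62.1, 282.9, -0.0] F [-0.8 -0.2 -0.1] w 85.6
74 top ellipse [633.8 -71.3] [45.2 45.8] mec [633.8 -71.3] 46.5 z 90.8 pix [315. 221.]
64 top ellipse [638.2  13.7] [36.8 37.3] mec [638.3  14. ] 38.0 z 82.6 pix [320. 117.]
54 top ellipse [642.6  94.3] [21.9 32.3] mec [642.8  97.3] 32.0 z 74.2 pix [325.  11.]
rail z [[589.9, -16.4, 20.9], [683.6, -16.3, 20.9]]
  disc [638.3  13.1  70.4  71.5] [319. 118.]
```

View pics/w16.png

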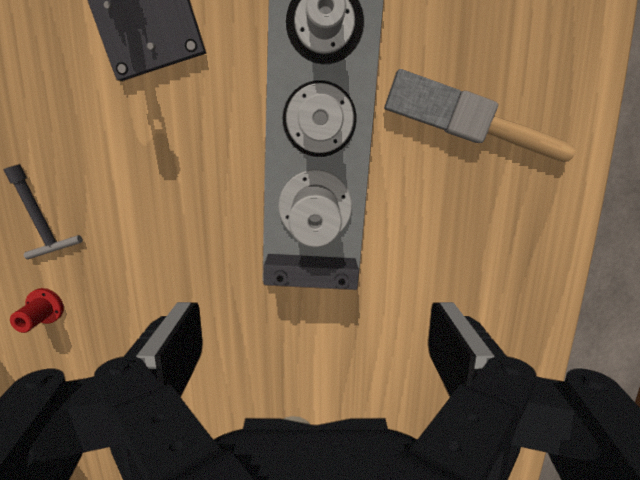

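hub_74 covers its disc and sits within about 1 mm of its centre. hub_64 shows an even ring at (319,118). Handing in.

```bash
python3 -c "
from station import robot
print(robot.hand_in())"
```

```text
the job is handed in; nothing more can be done
None
```

I threw the clamp handle right over to release hub_54. The clamp stays open, with its handle down and its arm upright. All four hubs now stand on the rail in order: hub_74 next to the stop, then hub_64, hub_54 and hub_44 at the far end. I handed the job in at about 34 s of the 104 s allowed.

- **Centring:** close wrist-camera looks put each hub within about 1 mm of its disc centre. Hub tops read at the expected heights, to about 1–2 mm, so the hubs are upright.
- **Checks that disagreed:** readings from the side camera sat up to 5 mm from the disc centres, and from the scene camera up to about 3.5 mm. The offset also appears on hub_54, which the wrist camera showed centred, so I took it as calibration error and went by the wrist camera.
- **Everything else:** the red and brown look-alikes were not touched. The gripper was open, high and clear of everything when I handed in. Wrist forces read after each move never passed 9 N.

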